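# Index the empty nest and seat the fixture plate on its three balls

## Robot

A 6-joint arm with a two-finger parallel gripper is mounted at the origin on the work surface. World frame = base frame: x ahead of the robot, y to its left, z up, the work surface at z = 0. Lengths are in mm, angles in rad, forces in N, time in s.
With the tool pointing down it reaches from about 350 to 775 mm from the base axis. Payload 7.3 kg.
Tool frame: the origin (TCP) lies midway between the tips of the shut fingers; the grasp point (between the pads) lies 19 mm behind it; z points along the fingers, y is the line along which they close (so a half turn about z gives the same grasp; the last joint's range is limited). The gripper opens to 92 mm and grips with 3 to 60 N. Pads are 19 mm wide; open, the fingers measure 130 mm over their backs; the gripper's body (75 mm by 190 mm) begins 47 mm behind the grasp point.
Start: joints at [1.008, 0.342, 1.524, -0, 1.275, -0.146], TCP at [212.527, 480.08, 226.741] pointing down, gripper open.
Joint ranges: [-2.53, 2.53], [-0.77, 2.02], [0.04, 2.7], [-1, 4.14], [0.28, 2.66], [-3.11, 3.11]. Speed limits (rad/s): [2.57, 2.57, 3.14, 3.14, 3.14, 3.14].

## Interface

Orientations are given as [roll, pitch, yaw] about the fixed x, y, z axes, in that order (R = Rz(yaw) Ry(pitch) Rx(roll)).
In Python, from plant import get_obs, capture, camera_model, close_job, search_frame, regions_of, pinpoint gives the robot as it stands. The module is installed in compiled form; this text tells all that it offers.
- The arm moves only by the shell command python3 -m pendant 'ROWS'. ROWS is JSON, one flat list of numbers, 7 for each row, row after row: the shift along the tool's x, y, z in units of 30 mm (1.0 is 30 mm), then the turn, a rotation vector about the tool's x, y, z in units of 4 degrees (1.0 is 4 degrees), then the closure, from -1 (fully open) to 1 (shut), so that 0 is half open. In form: [dx, dy, dz, wx, wy, wz, gripper, dx, dy, dz, wx, wy, wz, gripper, ...]. A call has 1 to 12 rows; each row shifts and turns the commanded pose from where the row before left it, along the tool's axes as they then stand; what a row does not reach is not made up. A row lasts 1/10 s, in which the tool goes at most 50 mm and 8.59 degrees, less where a joint would pass 70% of its speed; a pose out of reach is approached as far as the arm can. A call with a number of a shift or a turn outside -1 to 1 is refused whole. A call with a gripper value outside its range is refused whole. The fingers move at their own pace and stop on an object; the grip force is fixed at half the most. Time passes only in rows, so rows that do not move let the fingers close. It gives the time, the measured TCP pose, the force, the opening and the grip force at its end, in the units of the state.
- get_obs(): the state, without advancing time (a new reading comes with each control period).
- capture(name): name is "side" or "top" or "wrist"; returns the picture (420x560x3 uint8, red, green, blue); there is no depth.
- camera_model(name): a dict with "fov_y" (degrees; the focal length in pixels is half the picture's height over the tangent of half this angle, whatever the lens; pixels are square), "cx", "cy" (the principal point, pixels), "pose" (4x4, takes a point from camera to world coordinates). Camera axes: x right, y up, looking along -z (the intrinsics and any distortion apply to the point x, -y, -z); pixel columns grow to the right and rows downward; lengths in mm; the calibration is good to about 2 mm. A picture is of the moment at which its call begins: read the wrist's pose just before it. camera_model takes no time and is no camera call; for the wrist camera it gives the pose at the moment of the call.
- close_job(): hands the job in; it is judged then, once.
Trained networks look in the newest picture that a camera, given by its name, has taken for a name from the list of things; names that differ only in an ending like _2 or _b are one class to them, and where a whole thing is asked for, a point or a joint stands for the part that bears it (a point fixed in the world has none). Each returns a list of dicts, best first, with "score" (0 to 1); they miss things now and then, are a little off and sometimes report something else, mostly with a low value. They report only what shows in the picture. A call takes as long as a camera call. They do not tell look-alikes from the thing itself.
- search_frame(camera, thing): "location" ([column, row] in pixels, amid what is visible of it).
- regions_of(camera, thing): "pixels" (420x560 bool, what is visible of it) and "location" ([column, row] in pixels, amid what is visible of it).
- pinpoint(camera, thing): "location" ([column, row] in pixels: a listed point, or the origin of a listed thing).
The state is a dict: "time": time; "joint_positions": joint angles; "dq": joint speeds; "tau": joint torques, N m; "tool_pos": TCP position; "tcp_rot": TCP orientation; "contact_force": force on the tool from outside, world axes, zero at the start; "moment": the same for the moment, N m; "grip_width": finger opening in mm; "finger_force": force on a finger pad.
Only numpy, scipy, OpenCV 4.12 (cv2) and the standard library are available. Lean on these libraries where they do the work, as an engineer would, in place of code of your own. Each camera call takes 0.05 s, during which the arm holds its last target. There are 200 camera calls.

## Task

First turn the round indexing table by its red handle until the empty three-ball nest faces the loading mark, the yellow block on the table's fixed base. Then set the loose fixture plate, yellow stripe towards the loading mark, onto the three balls and press it down until the spring rollers pull it fully home, and let go. Do not drop the plate, and leave the flange, collar, wrench and red case where they are.

Things in the scene. Friction and masses are not known exactly. Their poses are not given: they have to be found in the camera images.
- base: Fixed green foot of the indexing table, under the disc. Origin on the turning axis, on the bench; z up. Its -x axis points from the turning axis to the loading mark, a yellow block 56 mm high 204 mm from the axis, just beyond the disc's rim. It does not move during the work.
- turret (a joint): Angle of the indexing disc (dark steel, 185 mm radius, top face 50 mm above the bench), rad, positive anticlockwise from above. At 0 the empty nest faces the loading mark; starts at 0.55 to 1.25, turns from -0.8 to 1.6. Stays where it is left; friction needs about 4 N at the handle. No clicks, no stop at 0.
- handle (a point): Centre of the grip of the upright red handle on the disc: a round post 24 mm in diameter, the red grip from 20 to 75 mm above the disc's top face; this point is 50 mm above the disc (100 mm above the bench), 150 mm from the turning axis. Seen from above it stands a quarter turn clockwise from the empty nest.
- nest (a point): Home of the plate: once fully seated its origin and axes coincide with this frame. 110 mm from the disc's axis, 61.3 mm above the bench, turns with the disc; -x points outwards. Three bright 16 mm balls at x, y = (-28, 0), (22, 38), (22, -38) mm, tops 18 mm above the disc. Nothing stands at its +y and -y sides. The opposite nest is already loaded (round part).
- rollers (a point): Midway between the nest's two spring rollers (10 mm diameter, 50 mm along y, tops 40 mm above the disc) on the yellow (-x, rim) and blue (+x) claws. The plate's bevelled ends push them apart from 14 mm above home, against up to 20 N in all, 5 to 8 N of it given by the plate's weight. Over the last 6 mm they close over the upper bevels and pull it down with about 8 N.
- plate: Loose aluminium fixture plate, 0.55 to 0.85 kg: 90 mm (x) by 110 mm (y), slab from 10 to 26 mm above its origin, x ends bevelled 45 degrees; under it three brass V grooves (feet down to z = 0, mouths 20 mm wide) that fit the balls one way only. Origin: centre of the underside of the feet; z up. Yellow stripe on top along its -x edge. Starts level on the bench.
- part_top (a point): Centre of the top of the steel block bolted on the middle of the plate, 76 mm above the plate's origin; same axes as the plate. The block is 60 mm (x) by 40 mm (y) by 50 mm high and is what to hold: grip it across y.
- flange: Bystander: turned steel flange, 84 mm diameter, 45 mm high. Origin: centre of its underside.
- collar: Bystander: dark steel collar, 80 mm diameter, 52 mm bore, 40 mm high. Origin: centre of its underside.
- wrench: Bystander: open-ended wrench, 190 mm long, lying flat along its x.
- case: Bystander: red plastic tool case 190 by 120 by 45 mm. Origin: centre of its underside.
Not all that is in view belongs to the job. What is meant by the plate is not black, and is the smaller of those in its own colour.

How it is judged:
By the outcome, as a careful person would: the job done as asked, in the order asked, and still so for the second after the job is handed in, with the robot touching nothing.
It also fails if it takes over 56 s, if anything falls off the work surface, if the arm or the gripper's body presses on something with over 40 N, if the wrist force passes 120 N, or if a joint passes its speed limit or range.

## Working session

There is one attempt and no reset: what is moved stays moved. The work goes in short steps, Python scripts to look and compute and a shell command to move; the robot and the scene stay as the last step left them, time stands still between calls to the robot, and variables do not carry over. Pictures are saved under pics/ and viewed, at most 10 in all, crops included, and the job is handed in when it is done.

```bash
mkdir -p pics; cat > h.py <<'E'
import numpy as np, cv2, json
from plant import *
def ray(cam,px,M=None):
    M=M or camera_model(cam); f=210/np.tan(np.radians(M['fov_y']/2)); P=np.array(M['pose'])
    d=np.array([(px[0]-M['cx'])/f,-(px[1]-M['cy'])/f,-1.0]); d=P[:3,:3]@d
    return P[:3,3],d/np.linalg.norm(d)
def atz(cam,px,z,M=None):
    o,d=ray(cam,px,M); return o+d*(z-o[2])/d[2]
def tri(rs):
    A=sum(np.eye(3)-np.outer(d,d) for o,d in rs); b=sum((np.eye(3)-np.outer(d,d))@o for o,d in rs)
    p=np.linalg.solve(A,b); e=[np.linalg.norm((np.eye(3)-np.outer(d,d))@(p-o)) for o,d in rs]; return p,e
def R(rpy):
    from scipy.spatial.transform import Rotation as Ro
    return Ro.from_euler('xyz',rpy).as_matrix()
E
python3 - <<'E'
from h import *
a=capture('top');b=capture('side')
cv2.imwrite('pics/top.png',a[:,:,::-1]);cv2.imwrite('pics/side.png',b[:,:,::-1])
print({k:v for k,v in camera_model('top').items()});print(camera_model('side'))
for t in ['base','handle','nest','rollers','plate','part_top','flange','collar','case','wrench']:
  for c in ['top','side']:
    print(t,c,[(np.round(r['location']).tolist(),round(r['score'],2)) for r in pinpoint(c,t)][:4])
print(get_obs())
E
```

```text
{'fov_y': 52.58331430398718, 'cx': 285.3851856308454, 'cy': 213.1620123567797, 'pose': array([[-1.55450464e-02,  9.84504664e-01, -1.74668025e-01,
         2.76559982e+02],
       [-9.99871100e-01, -1.46041279e-02,  6.67100115e-03,
        -2.60158510e+01],
       [ 4.01675756e-03,  1.74749212e-01,  9.84604783e-01,
         1.40047255e+03],
       [ 0.00000000e+00,  0.00000000e+00,  0.00000000e+00,
         1.00000000e+00]])}
{'fov_y': 43.666935766835046, 'cx': 286.837149514516, 'cy': 212.99207465249197, 'pose': array([[ 8.97687962e-01,  3.29484527e-01, -2.92568401e-01,
         3.49504411e+01],
       [-4.40354011e-01,  6.94397702e-01, -5.69122285e-01,
        -9.16510650e+02],
       [ 1.56418382e-02,  6.39727893e-01,  7.68442291e-01,
         1.26999898e+03],
       [ 0.00000000e+00,  0.00000000e+00,  0.00000000e+00,
         1.00000000e+00]])}
base top [([254.0, 189.0], 0.72)]
base side [([312.0, 200.0], 0.62)]
handle top [([214.0, 208.0], 0.93)]
handle side [([269.0, 160.0], 0.71)]
nest top [([279.0, 210.0], 0.97)]
nest side [([296.0, 206.0], 0.86)]
rollers top [([275.0, 207.0], 
[... 772 characters left out ...]
, 339.0], 0.88)]
{'time': 1.1, 'joint_positions': array([ 1.00800462e+00,  3.41998738e-01,  1.52412646e+00,  1.38060856e-05,
        1.27537402e+00, -1.46025043e-01]), 'dq': array([ 0.00081766, -0.00023689, -0.00098966, -0.0005073 , -0.0002236 ,
       -0.00072895]), 'tau': array([ 7.57276521e-04, -4.31146038e+01, -2.44472408e+01,  7.20526837e-02,
        4.86624590e-02, -1.18820103e-05]), 'tool_pos': array([212.51921231, 480.07988397, 226.73191075]), 'tcp_rot': array([3.14149829e+00, 5.27736827e-07, 2.72482197e+00]), 'contact_force': array([-0.05062029, -0.31799877, -0.09690909]), 'moment': array([-0.02496476,  0.00310152, -0.0416599 ]), 'finger_force': 0.0, 'grip_width': 92.10539426378543}
```

View pics/top.png

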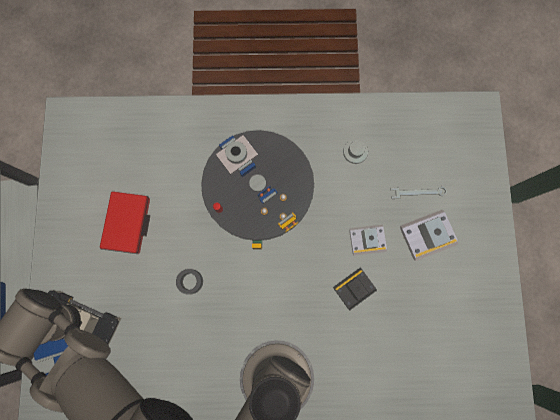

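View pics/side.png

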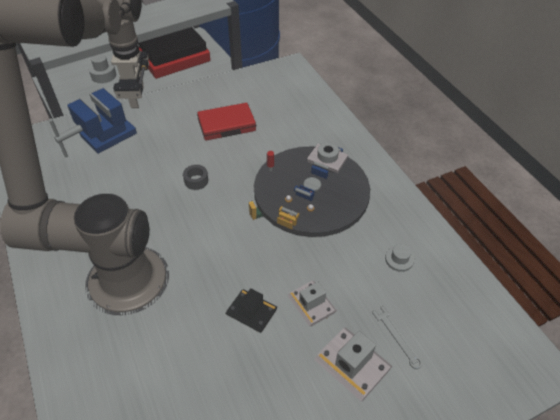

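Top view: handle at (217,207), loading mark at (257,245), empty nest around (277,208). There are three plate candidates: black (354,288), small silver (368,240) and large silver (430,234). The plate is not black and is the smaller of its colour, so it is the small silver one at (368,240) in top and (313,300) in side. I'll triangulate and enlarge it.

```bash
python3 - <<'E'
from h import *
def q(n,a,b): p,e=tri([ray('top',a),ray('side',b)]); print(n,p.round(1),np.round(e,1))
q('handle',[214,208],[269,160]); q('handle_eye',[217,207],[270,159])
q('base',[254,189],[312,200]);q('nest',[279,210],[296,206]);q('part',[374,237],[310,289]);q('plate',[364,242],[313,303])
q('mark',[257,243],[253,205]);q('flange',[359,154],[397,260]);q('collar',[189,281],[196,179])
# plate stripe ends in the side picture / colour
b=capture('top'); s=cv2.imread('pics/side.png')
c1=cv2.resize(b[215:265,335:465,::-1],None,fx=6,fy=6,interpolation=2); c2=cv2.resize(s[270:395,215:400],None,fx=4,fy=4)[:300]
c1=c1[:, :780]; c2=cv2.copyMakeBorder(c2,0,0,0,780-c2.shape[1],0); cv2.imwrite('pics/crop.png',np.vstack([c1,c2]))
E
```

```text
handle [532.5 190.   79.2] [1.7 1.7]
handle_eye [531.8 178.4  94.6] [0.8 0.8]
base [626.6  69.9 -40.6] [7.6 7.6]
nest [525.5 -15.7  71.5] [2.7 2.7]
part [ 425.6 -305.8   98.3] [3.4 3.4]
plate [ 432.2 -296.5    2.3] [8.5 8.5]
mark [419.5  56.8  53.9] [1. 1.]
flange [ 720.8 -287.5   21.1] [0. 0.]
collar [307.3 279.3   6.9] [1.9 1.9]
```

View pics/crop.png

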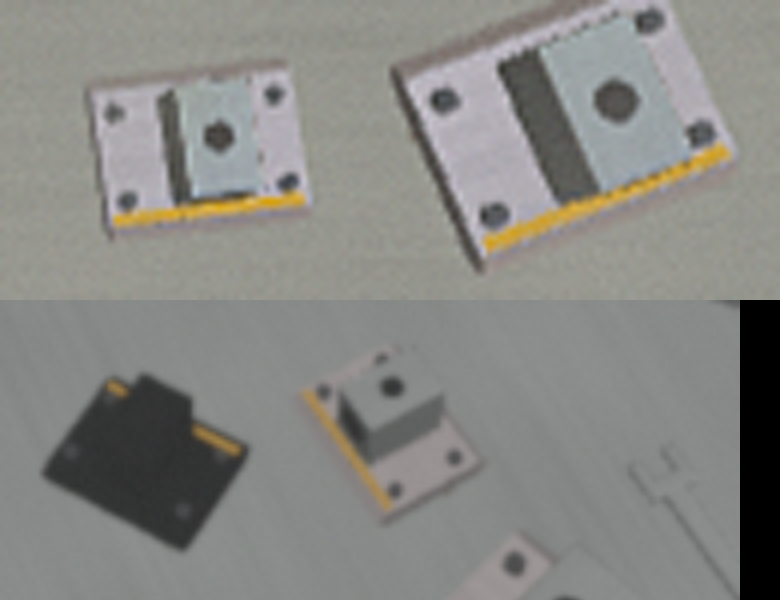

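The crop confirms it: the small silver plate with a yellow stripe at (368,240) is the one. Next I'll fit the disc axis and the loading mark direction.

```bash
cat >> h.py <<'E'
from scipy.optimize import least_squares
def disc(cam):
    m=max(regions_of(cam,'turret'),key=lambda r:r['score'])['pixels'].astype(np.uint8)
    c=max(cv2.findContours(m,0,1)[0],key=cv2.contourArea)
    h=cv2.convexHull(c)[:,0]; P=np.array([atz(cam,p,50)[:2] for p in h])
    r=least_squares(lambda v:np.hypot(*(P-v[:2]).T)-v[2],[620,60,185],loss='soft_l1',f_scale=2); return r.x
def yellow(img,box):
    x0,y0,x1,y1=box; v=cv2.inRange(cv2.cvtColor(img[y0:y1,x0:x1],cv2.COLOR_RGB2HSV),(18,120,90),(32,255,255))
    n,l,s,c=cv2.connectedComponentsWithStats(v); return [(s[i,4],c[i]+[x0,y0]) for i in range(1,n) if s[i,4]>8]
E
python3 - <<'E'
from h import *
a=capture('top');b=capture('side')
for c in ('top','side'): print(c,disc(c).round(1))
print(yellow(a,(235,225,310,260)),yellow(b,(235,190,310,235)))
for c,i,bx in(('top',a,(235,235,275,260)),('side',b,(240,195,268,225))):
    for n,p in yellow(i,bx): print(c,n,atz(c,p,45).round(1))
ap,bp=None,None
print(camera_model('wrist'))
E
```

```text
top [614.7  54.2 185.2]
side [613.3  49.3 190.3]
[(np.int32(22), array([282.59090909, 226.        ])), (np.int32(18), array([289.77777778, 227.77777778])), (np.int32(47), array([256.40425532, 245.12765957]))] [(np.int32(63), array([252.76190476, 208.93650794])), (np.int32(189), array([286.52380952, 218.67195767]))]
top 47 [414.7  59.   45. ]
side 63 [414.3  49.9  45. ]
{'fov_y': 65.51853223718813, 'cx': 274.9936123979138, 'cy': 207.58855586917772, 'pose': array([[ 4.04521866e-01, -8.77966011e-01, -2.56003404e-01,
         1.43523178e+02],
       [ 9.14528157e-01,  3.88178838e-01,  1.13821966e-01,
         5.12046893e+02],
       [-5.56713291e-04, -2.80165796e-01,  9.59951466e-01,
         3.84509253e+02],
       [ 0.00000000e+00,  0.00000000e+00,  0.00000000e+00,
         1.00000000e+00]])}
```

```bash
python3 -m pendant '[-1,-0.35,0,0,0,0,-1, -1,-0.35,0,0,0,0,-1, -1,-0.35,0,0,0,0,-1, -1,-0.35,0,0,0,0,-1, -1,-0.35,0,0,0,0,-1, -1,-0.35,0,0,0,0,-1, -1,-0.35,0,0,0,0,-1, -1,-0.35,0,0,0,0,-1, -1,-0.35,0,0,0,0,-1, -1,-0.35,0,0,0,0,-1, -1,-0.35,0,0,0,0,-1, -1,-0.35,0,0,0,0,-1]'
python3 -m pendant '[-0.5,-0.35,0,0,0,0,-1, -0.3,-0.3,0,0,0,0,-1, 0,0,0,0,0,1,-1, 0,0,0,0,0,1,-1, 0,0,0,0,0,1,-1, 0,0,0,0,0,1,-1, 0,0,0,0,0,1,-1, 0,0,0,0,0,1,-1, 0,0,0,0,0,1,-1, 0,0,0,0,0,1,-1, 0,0,0,0,0,0,-1, 0,0,0,0,0,0,-1]'
python3 - <<'E'
from h import *
M=camera_model('wrist'); a=capture('wrist'); cv2.imwrite('pics/w1.png',a[:,:,::-1])
for t in ['handle','nest','rollers']:
  r=pinpoint('wrist',t); print(t,[(np.round(x['location'],1).tolist(),round(x['score'],2)) for x in r][:3])
  if r: print(atz('wrist',r[0]['location'],{'handle':100,'nest':61.3,'rollers':85}[t],M).round(1))
print(get_obs()['tool_pos'],get_obs()['tcp_rot'])
E
```

```text
time: 2.55
tool_pos: [491.6, 218.1, 226.8]
tcp_rot: [3.141, 0.0, 2.725]
contact_force: [0.1, 0.1, -0.7]
grip_width: 91.3
finger_force: 0.0
time: 3.75
tool_pos: [504.5, 191.8, 226.8]
tcp_rot: [3.142, -0.0, 2.169]
contact_force: [-0.3, 0.5, -0.5]
grip_width: 92.0
finger_force: 0.0
handle [([284.1, 228.9], 0.57)]
[527.3 174.6 100. ]
nest [([195.1, 338.3], 0.69)]
[527.6  -6.6  61.3]
rollers [([188.1, 352.9], 0.85), ([160.4, 4.8], 0.39)]
[526.   -8.1  85. ]
[504.65994299 191.62681988 226.74798435] [ 3.14152088e+00 -3.74819028e-05  2.16723273e+00]
```

View pics/w1.png

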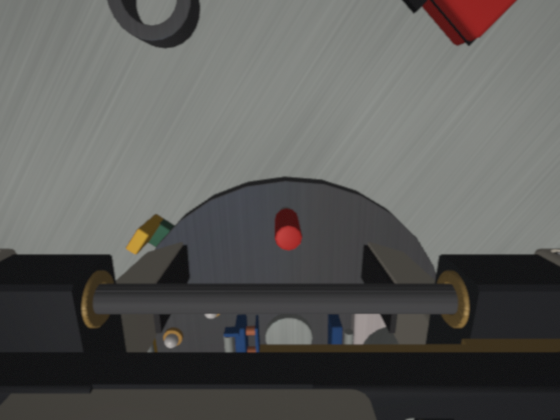

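Wrist view: the handle top is at (287,237) and the yellow mark at (147,235). The estimates agree on the handle near (529,176), the axis near (614,54) and a turret angle of about 35°. I'll descend and grip.

```bash
python3 -m pendant '[-0.88,0.39,0,0,0,0,-1, 0,0,0.8,0,0,0,-1, 0,0,0.8,0,0,0,-1, 0,0,0.8,0,0,0,-1, 0,0,0.8,0,0,0,-1, 0,0,0.8,0,0,0,-1, 0,0,0.7,0,0,0,-1, 0,0,0,0,0,0,-1]'
python3 -m pendant '[0,0,0,0,0,0,1, 0,0,0,0,0,0,1, 0,0,0,0,0,0,1, 0,0,0,0,0,0,1, 0,0,0,0,0,0,1, 0,0,0,0,0,0,1, 0,0,0,0,0,0,1, 0,0,0,0,0,0,1]'
```

```text
time: 4.75
tool_pos: [527.3, 175.9, 83.0]
tcp_rot: [-3.136, -0.002, 2.167]
contact_force: [-0.1, 0.7, 1.2]
grip_width: 91.8
finger_force: 0.0
time: 5.55
tool_pos: [529.2, 176.3, 85.7]
tcp_rot: [3.142, -0.0, 2.166]
contact_force: [-0.4, -0.4, 1.2]
grip_width: 32.3
finger_force: 0.0
```

```bash
python3 -m pendant '[0,0,0,0,0,0,1, 0,0,0,0,0,0,1, 0,0,0,0,0,0,1, 0,0,0,0,0,0,1]'
python3 -m pendant '[-0.006,0.244,0,0,0,0.7,1, -0.006,0.244,0,0,0,0.7,1, -0.006,0.244,0,0,0,0.7,1, -0.006,0.244,0,0,0,0.7,1, -0.006,0.244,0,0,0,0.7,1, -0.006,0.244,0,0,0,0.7,1, -0.006,0.244,0,0,0,0.7,1, -0.006,0.244,0,0,0,0.7,1, -0.006,0.244,0,0,0,0.7,1, -0.006,0.244,0,0,0,0.7,1, -0.006,0.244,0,0,0,0.7,1, 0,0,0,0,0,0,1]'
python3 - <<'E'
from h import *
M=camera_model('wrist'); 
for c in('wrist','top','side'):
  a=capture(c); cv2.imwrite(f'pics/{c}2.png',a[:,:,::-1])
  MM=M if c=='wrist' else camera_model(c)
  for t,z in(('handle',100),('nest',61.3),('rollers',85),('base',0)):
    r=pinpoint(c,t)
    if r: print(c,t,np.round(r[0]['location'],1),round(r[0]['score'],2),atz(c,r[0]['location'],z,MM).round(1))
  if c!='wrist':
    for n,p in yellow(a,(235,195,310,260)): print(c,n,p.round(1),atz(c,p,45).round(1),atz(c,p,85).round(1))
E
```

```text
time: 5.95
tool_pos: [529.0, 176.2, 85.7]
tcp_rot: [-3.141, -0.0, 2.166]
contact_force: [-1.3, -1.2, 1.6]
grip_width: 23.7
finger_force: 30.0
time: 7.15
tool_pos: [605.2, 204.3, 85.7]
tcp_rot: [3.14, -0.004, 1.627]
contact_force: [1.3, 8.7, -1.1]
grip_width: 23.8
finger_force: 30.0
wrist handle [274.2 277.2] 0.64 [605.  203.8 100. ]
top handle [209.6 183.8] 0.76 [604.5 201.9 100. ]
top nest [259.8 213. ] 0.73 [515.9  46.7  61.3]
top rollers [257.2 210. ] 0.57 [521.3  53.6  85. ]
top base [258.3 187.5] 0.78 [614.5  54.7   0. ]
top 10 [249.3 211.1] [525.5  81.6  45. ] [518.2  78.4  85. ]
top 89 [261.6 231.5] [458.4  42.2  45. ] [453.1  40.2  85. ]
top 33 [261.8 237.9] [437.6  41.8  45. ] [432.8  39.8  85. ]
top 47 [256.4 245.1] [414.7  59.   45. ] [410.6  56.5  85. ]
side handle [290.2 150.9] 0.85 [604.9 179.2 100. ]
side nest [283.9 195.7] 0.56 [517.5  44.9  61.3]
side rollers [280.5 191.5] 0.71 [506.2  45.9  85. ]
side base [311.1 197.4] 0.94 [618.3  49.4   0. ]
side 80 [267.5 201.8] [467.1  56.6  45. ] [453.   24.8  85. ]
side 17 [261.1 203.6] [446.3  58.6  45. ] [432.8  26.8  85. ]
side 60 [252.8 208.8] [414.6  50.5  45. ] [402.2  19.   85. ]
```

View pics/top2.png

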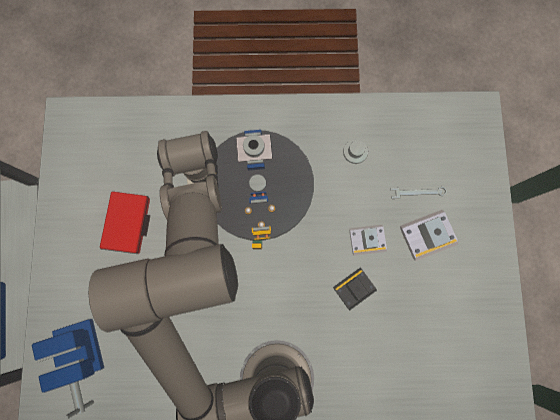

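Top view 2: the nest is almost lined up, with the yellow claw at (261,232) against the mark at (256,245). About 4° remain. I'll finish the turn, release and retract.

```bash
python3 -m pendant '[-0.003,0.188,0,0,0,0.54,1, -0.003,0.188,0,0,0,0.54,1, 0,0,0,0,0,0,1, 0,0,0,0,0,0,1, 0,0,0,0,0,0,1]'
python3 -m pendant '[0,0,0,0,0,0,0.2, 0,0,0,0,0,0,0.2, 0,0,0,0,0,0,-0.3, 0,0,0,0,0,0,-0.3, 0,0,0,0,0,0,-1, 0,0,0,0,0,0,-1, 0,0,-0.8,0,0,0,-1, 0,0,-1,0,0,0,-1, 0,0,-1,0,0,0,-1, 0,0,-1,0,0,0,-1, 0,0,-1,0,0,0,-1]'
python3 -m pendant '[-0.5,-0.68,0,0,0,0,-1, -0.5,-0.68,0,0,0,0,-1, -0.5,-0.68,0,0,0,0,-1, -0.5,-0.68,0,0,0,0,-1, -0.5,-0.68,0,0,0,0,-1, -0.5,-0.68,0,0,0,0,-1, -0.5,-0.68,0,0,0,0,-1, -0.5,-0.68,0,0,0,0,-1, -0.5,-0.68,0,0,0,0,-1, -0.5,-0.68,0,0,0,0,-1]'
python3 -m pendant '[0,0,0,0,0,1,-1, 0,0,0,0,0,1,-1, 0,0,0,0,0,1,-1, 0,0,0,0,0,1,-1, 0,0,0,0,0,1,-1, 0,0,0,0,0,1,-1, 0,0,0,0,0,1,-1, 0,0,0,0,0,1,-1, 0,0,0,0,0,1,-1, 0,0,0,0,0,1,-1, 0,0,0,0,0,1,-1, 0,0,0,0,0,1,-1]'
python3 -m pendant '[0,0,0,0,0,1,-1, 0,0,0,0,0,1,-1, 0,0,0,0,0,1,-1, 0,0,0,0,0,1,-1, 0,0,0,0,0,1,-1, 0,0,0,0,0,1,-1, 0,0,0,0,0,1,-1, 0,0,0,0,0,1,-1, 0,0,0,0,0,1,-1, 0,0,0,0,0,1,-1, 0,0,0,0,0,0,-1, 0,0,0,0,0,0,-1]'
python3 - <<'E'
from h import *
M=camera_model('wrist'); a=capture('wrist'); cv2.imwrite('pics/w3.png',a[:,:,::-1])
for t,z in(('handle',100),('nest',61.3),('rollers',85),('base',0)):
    r=pinpoint('wrist',t)
    if r: print(t,np.round(r[0]['location'],1),round(r[0]['score'],2),atz('wrist',r[0]['location'],z,M).round(1))
for n,p in yellow(a,(0,0,560,400)): print(n,p.round(1),atz('wrist',p,56,M).round(1))
E
```

```text
time: 8.4
tool_pos: [616.1, 204.8, 85.7]
tcp_rot: [3.14, -0.004, 1.554]
contact_force: [1.4, 9.7, -1.5]
grip_width: 23.5
finger_force: 30.0
time: 9.5
tool_pos: [615.8, 202.0, 231.1]
tcp_rot: [3.141, -0.0, 1.553]
contact_force: [0.3, 0.9, -0.9]
grip_width: 91.5
finger_force: 0.0
time: 10.5
tool_pos: [408.4, 55.1, 229.8]
tcp_rot: [3.141, 0.0, 1.553]
contact_force: [0.2, -0.2, 0.5]
grip_width: 91.7
finger_force: 0.0
time: 11.7
tool_pos: [409.3, 55.6, 229.9]
tcp_rot: [3.141, -0.0, 0.713]
contact_force: [0.7, -0.5, 0.6]
grip_width: 91.7
finger_force: 0.0
time: 12.9
tool_pos: [409.3, 55.6, 229.8]
tcp_rot: [-3.142, -0.0, 0.019]
contact_force: [0.1, -0.0, 0.4]
grip_width: 91.6
finger_force: 0.0
nest [283.2  85. ] 0.91 [509.8  51.   61.3]
rollers [280.5  83. ] 0.86 [509.6  54.   85. ]
132 [242.8  65.4] [526.8  89.3  56. ]
147 [317.2  66.1] [527.6  19.4  56. ]
125 [278.3 118.5] [479.3  54.9  56. ]
890 [278.6 147.7] [451.   53.9  56. ]
204 [278.5 167.5] [431.1  53.6  56. ]
368 [272.5 183.4] [414.4  59.5  56. ]
67 [552.9 201.8] [ 400.3 -236.3   56. ]
243 [ 86.  306.7] [264.3 273.3  56. ]
51 [465.3 295.2] [ 287.7 -164.2   56. ]
82 [464.4 317.6] [ 258.1 -168.6   56. ]
```

View pics/w3.png

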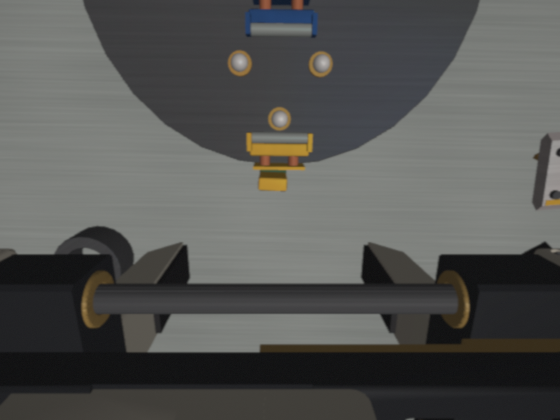

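Wrist view 3: balls at (239,63), (321,64) and (280,119), yellow mark at (273,183). I'll fit the nest pose and the turret error from this view.

```bash
cat >> h.py <<'E'
def nestfit(a,M,guess):
    B=[]
    for g in guess:
        x,y=map(int,g); w=a[y-18:y+19,x-18:x+19].max(2)
        v=((w>105)*255).astype(np.uint8)
        n,l,s,c=cv2.connectedComponentsWithStats(v); i=l[18,18] or 1+np.argmax(s[1:,4]); (cx,cy),r=cv2.minEnclosingCircle(np.argwhere(l==i)[:,::-1].astype(np.float32))
        B.append(atz('wrist',(x-18+cx,y-18+cy),58,M)[:2]); print((x-18+cx,y-18+cy),r)
    B=np.array(B); m=np.array([[-28,0],[22,38],[22,-38]])
    P=lambda v:(m@np.array([[np.cos(v[2]),np.sin(v[2])],[-np.sin(v[2]),np.cos(v[2])]])+v[:2])
    r=least_squares(lambda v:(P(v)-B).ravel(),[510,54,0]); print('nest',r.x,'res',r.fun.round(1)); return r.x
E
python3 - <<'E'
from h import *
a=cv2.imread('pics/w3.png')[:,:,::-1]; M=camera_model('wrist')
v=nestfit(a,M,[(280,119),(239,63),(321,64)])
ax=v[:2]+110*np.array([np.cos(v[2]),np.sin(v[2])]); k=atz('wrist',(272.5,183.4),54,M)[:2]
d=ax-k; print('axis',ax,'mark',k,np.hypot(*d),'base yaw deg',np.degrees(np.arctan2(d[1],d[0])),'turret err deg',np.degrees(v[2]-np.arctan2(d[1],d[0])))
r=regions_of('wrist','turret'); 
if r:
  m=r[0]['pixels'].astype(np.uint8); c=max(cv2.findContours(m,0,1)[0],key=cv2.contourArea)
  h=[p for p in c[:,0] if p[1]>5 and (p[0]<235 or p[0]>325)]; P=np.array([atz('wrist',p,50,M)[:2] for p in h])
  s=least_squares(lambda v:np.hypot(*(P-v).T)-185,[614,54],loss='soft_l1'); print('disc',s.x,s.cost/len(h))
E
```

```text
(279.0, 118.39130401611328) 11.779821395874023
(240.0, 62.5) 12.855060577392578
(320.0, 63.60000038146973) 12.757843017578125
nest [5.07284503e+02 5.42579356e+01 4.66550989e-03] res [-0.2 -0.1  0.1  0.8  0.  -0.7]
axis [617.28330545  54.77113981] mark [413.9365316   59.48575953] 203.40142101447475 base yaw deg -1.328171676471848 turret err deg 1.595485702402438
disc [620.17967341  55.71283993] 0.3091429421206588
```

The turret error is about 1.6°, so I'll correct it by gripping the handle again and shifting it about 4.2 mm.

```bash
python3 -m pendant '[0.87,-0.6,0,0,0,0,-1, 0.87,-0.6,0,0,0,0,-1, 0.87,-0.6,0,0,0,0,-1, 0.87,-0.6,0,0,0,0,-1, 0.87,-0.6,0,0,0,0,-1, 0.87,-0.6,0,0,0,0,-1, 0.87,-0.6,0,0,0,0,-1, 0.87,-0.6,0,0,0,0,-1, 0,0,0,0,0,0,-1, 0,0,0,0,0,0,-1]'
python3 -m pendant '[0,0,0.8,0,0,0,-1, 0,0,0.8,0,0,0,-1, 0,0,0.8,0,0,0,-1, 0,0,0.8,0,0,0,-1, 0,0,0.8,0,0,0,-1, 0,0,0.8,0,0,0,-1, 0,0,0,0,0,0,0.5, 0,0,0,0,0,0,1, 0,0,0,0,0,0,1, 0,0,0,0,0,0,1, 0,0,0,0,0,0,1, 0,0,0,0,0,0,1]'
python3 -m pendant '[0,0,0,0,0,0,1, 0,0,0,0,0,0,1, 0,0,0,0,0,0,1, 0,0,0,0,0,0,1, 0,0,0,0,0,0,1, 0,0,0,0,0,0,1]'
```

```text
time: 14.2
tool_pos: [615.3, 203.4, 228.7]
tcp_rot: [3.141, 0.002, 0.018]
contact_force: [-0.1, -0.5, 0.1]
grip_width: 91.8
finger_force: 0.0
time: 15.4
tool_pos: [615.8, 203.3, 86.4]
tcp_rot: [-3.141, -0.001, 0.017]
contact_force: [-0.2, -0.8, -0.4]
grip_width: 48.7
finger_force: 0.0
time: 16.0
tool_pos: [615.5, 204.1, 85.7]
tcp_rot: [-3.14, -0.0, 0.018]
contact_force: [-0.5, 5.8, -1.1]
grip_width: 23.8
finger_force: 30.0
```

```bash
python3 -m pendant '[0.07,0,0,0,0,0,1, 0.075,0,0,0,0,0,1, 0,0,0,0,0,0,1, 0,0,0,0,0,0,1]'
python3 -m pendant '[0,0,0,0,0,0,0.2, 0,0,0,0,0,0,-0.5, 0,0,0,0,0,0,-1, 0,0,0,0,0,0,-1, 0,0,0,0,0,0,-1, 0,0,-0.8,0,0,0,-1, 0,0,-1,0,0,0,-1, 0,0,-1,0,0,0,-1, 0,0,-1,0,0,0,-1, 0,0,-1,0,0,0,-1]'
python3 -m pendant '[-0.88,0.6,0,0,0,0,-1, -0.88,0.6,0,0,0,0,-1, -0.88,0.6,0,0,0,0,-1, -0.88,0.6,0,0,0,0,-1, -0.88,0.6,0,0,0,0,-1, -0.88,0.6,0,0,0,0,-1, -0.88,0.6,0,0,0,0,-1, -0.88,0.6,0,0,0,0,-1, 0,0,0,0,0,0,-1, 0,0,0,0,0,0,-1]'
python3 - <<'E'
from h import *
M=camera_model('wrist'); a=capture('wrist'); cv2.imwrite('pics/w4.png',a[:,:,::-1])
r=pinpoint('wrist','nest'); print(r[0]['location'],atz('wrist',r[0]['location'],61.3,M))
ym=yellow(a,(230,80,330,220)); print([(n,p.round(1)) for n,p in ym])
k=atz('wrist',max(ym,key=lambda q:q[1][1]*(q[0]>200))[1],54,M)[:2]
v=np.round(r[0]['location'])
# predict the balls from previous pose
f=210/np.tan(np.radians(M['fov_y']/2)); P=np.linalg.inv(M['pose'])
n0=[507.3,54.3,-0.023]; ax=np.array([617.2,54.8]); c,s=np.cos(n0[2]),np.sin(n0[2])
n=ax-110*np.array([c,s]); g=[]
for bx,by in((-28,0),(22,38),(22,-38)):
    q=P@np.array([n[0]+c*bx-s*by,n[1]+s*bx+c*by,58,1]); g.append((M['cx']-f*q[0]/q[2],M['cy']+f*q[1]/q[2]))
v=nestfit(a,M,g); ax=v[:2]+110*np.array([np.cos(v[2]),np.sin(v[2])]); d=ax-k
print('axis',ax,'mark',k,'base yaw',np.degrees(np.arctan2(d[1],d[0])),'err deg',np.degrees(v[2]-np.arctan2(d[1],d[0])))
E
```

```text
time: 16.4
tool_pos: [618.7, 204.1, 85.7]
tcp_rot: [-3.141, 0.002, 0.017]
contact_force: [-4.8, 5.3, 1.4]
grip_width: 23.4
finger_force: 30.0
time: 17.4
tool_pos: [619.8, 203.2, 231.0]
tcp_rot: [3.142, -0.0, 0.017]
contact_force: [1.2, 0.0, -0.3]
grip_width: 91.3
finger_force: 0.0
time: 18.4
tool_pos: [411.5, 55.4, 230.3]
tcp_rot: [-3.142, -0.002, 0.016]
contact_force: [0.3, -0.5, 0.9]
grip_width: 91.7
finger_force: 0.0
[280.1, 87.1] [510.45872536  53.43097161  61.3       ]
[(np.int32(141), array([275. , 120.6])), (np.int32(880), array([275.1, 150.4])), (np.int32(215), array([274.7, 169.9])), (np.int32(362), array([272.1, 185.6]))]
(275.68181800842285, 121.0) 11.599918365478516
(237.3157901763916, 64.73684120178223) 12.804726600646973
(317.8924045562744, 67.32278442382812) 12.708686828613281
nest [ 5.07279124e+02  5.64778476e+01 -1.54465207e-02] res [-0.2 -0.1  0.2  0.4 -0.  -0.2]
axis [617.26600147  54.77879793] mark [413.98523447  59.68212973] base yaw -1.3817625488473908 err deg 0.49674210531410995
```

The turret is now within about 0.5°. On to the plate.

```bash
python3 -m pendant '[-0.21,0.98,0,0,0,0,-1, -0.21,0.98,0,0,0,0,-1, -0.21,0.98,0,0,0,0,-1, -0.21,0.98,0,0,0,0,-1, -0.21,0.98,0,0,0,0,-1, -0.21,0.98,0,0,0,0,-1, -0.21,0.98,0,0,0,0,-1, -0.21,0.98,0,0,0,0,-1, -0.21,0.98,0,0,0,0,-1, -0.21,0.98,0,0,0,0,-1, -0.21,0.98,0,0,0,0,-1, 0,0.9,0,0,0,0,-1]'
python3 -m pendant '[0,0,0,0,0,0,-1, 0,0,0,0,0,0,-1]'
python3 - <<'E'
from h import *
M=camera_model('wrist'); a=capture('wrist'); cv2.imwrite('pics/w5.png',a[:,:,::-1])
for t,z in(('part_top',76),('plate',0)):
  for r in pinpoint('wrist',t)[:3]: print(t,np.round(r['location'],1),round(r['score'],2),atz('wrist',r['location'],z,M).round(1))
np.save('M5.npy',M,allow_pickle=True)
E
```

```text
time: 19.7
tool_pos: [348.4, -297.5, 229.4]
tcp_rot: [-3.141, 0.0, 0.018]
contact_force: [0.5, 0.5, 0.2]
grip_width: 91.8
finger_force: 0.0
time: 19.9
tool_pos: [348.5, -296.0, 229.1]
tcp_rot: [-3.14, 0.0, 0.017]
contact_force: [-0.3, 0.4, 0.2]
grip_width: 92.0
finger_force: 0.0
part_top [528.   94.7] 0.84 [ 443.4 -520.9   76. ]
part_top [285.2 108.8] 0.73 [ 427.4 -302.6   76. ]
part_top [231.7 260.2] 0.63 [ 275.6 -250.8   76. ]
plate [460.6  98.8] 0.85 [ 442.4 -501.8   -0. ]
plate [282.1 107.3] 0.76 [ 429.8 -301.2    0. ]
plate [243.  234.6] 0.76 [ 274.9 -255.4    0. ]
```

View pics/w5.png

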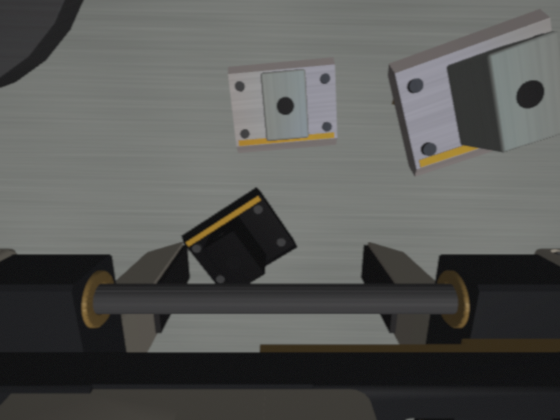

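Wrist view 5: the small plate's block top is centred at about (285,105), with corners (262,72), (305,69), (308,138) and (264,140). The stripe runs from (238,143) to (335,135). I'll fit the yaw and centre.

```bash
python3 - <<'E'
from h import *
M=np.load('M5.npy',allow_pickle=True).item(); a=cv2.imread('pics/w5.png')
v=cv2.inRange(cv2.cvtColor(a[125:155,225:345],cv2.COLOR_BGR2HSV),(15,110,80),(32,255,255)); p=np.argwhere(v)[:,::-1]+[225,125]
Q=np.array([atz('wrist',x,26,M)[:2] for x in p]); vx,vy,x0,y0=cv2.fitLine(Q.astype(np.float32),cv2.DIST_HUBER,0,.01,.01).ravel()
yaw=np.arctan2(-vx,vy) if vy>0 else np.arctan2(vx,-vy); print('stripe yaw',yaw,'mid',(Q.max(0)+Q.min(0))/2,np.ptp(Q,0))
C=np.array([atz('wrist',x,76,M)[:2] for x in((262,72),(304.5,69.5),(308,138),(264,140))]); print(C.round(1),C.mean(0))
g=cv2.cvtColor(a,6)[95:117,274:297]; h=np.argwhere(g<80).mean(0)[::-1]+[274,95]
o=atz('wrist',h,76,M); s=tri([ray('wrist',h,M),ray('top',(372,237.5))]); print('hole',h,o,s)
E
```

```text
stripe yaw 0.10085447 mid [ 396.55640839 -305.60373804] [ 14.5349017  101.92318517]
[[ 458.2 -281.2]
 [ 460.9 -318.7]
 [ 401.7 -324.5]
 [ 399.1 -283.5]] [ 430.00251124 -301.99421879]
hole [284.80952381 105.42424242] [ 430.35826153 -302.13664818   76.        ] (array([ 429.30834092, -302.19985434,   88.86377417]), [np.float64(0.9036239689938116), np.float64(0.9036239689938496)])
```

```bash
python3 -m pendant '[0.9,0.08,0,0,0,0,-1, 0.9,0.08,0,0,0,0,-1, 0.92,0.09,0,0,0,0,-1, 0,0,0.9,0,0,-0.6,-1, 0,0,0.9,0,0,-0.6,-1, 0,0,0.9,0,0,0,-1, 0,0,0.9,0,0,0,-1, 0,0,0.9,0,0,0,-1, 0,0,0.9,0,0,0,-1, 0,0,0.6,0,0,0,-1, 0,0,0.35,0,0,0,-1, 0,0,0,0,0,0,-1]'
python3 -m pendant '[0,0,0,0,0,0,0.5, 0,0,0,0,0,0,1, 0,0,0,0,0,0,1, 0,0,0,0,0,0,1, 0,0,0,0,0,0,1, 0,0,0,0,0,0,1, 0,0,0,0,0,0,1, 0,0,0,0,0,0,1]'
python3 -m pendant '[0,0,-0.4,0,0,0,1, 0,0,-0.8,0,0,0,1, 0,0,0,0,0,0,1]'
```

```text
time: 21.25
tool_pos: [429.5, -300.8, 38.3]
tcp_rot: [-3.14, 0.001, 0.102]
contact_force: [-0.7, 0.7, -0.3]
grip_width: 92.1
finger_force: 0.0
time: 22.05
tool_pos: [429.9, -302.3, 39.3]
tcp_rot: [3.141, -0.0, 0.101]
contact_force: [0.1, -1.0, 0.7]
grip_width: 39.6
finger_force: 30.0
time: 22.35
tool_pos: [430.9, -302.8, 77.5]
tcp_rot: [3.139, -0.003, 0.101]
contact_force: [0.1, -1.0, -5.7]
grip_width: 39.8
finger_force: 30.0
```

```bash
python3 -m pendant '[0,0,-0.6,0,0,0,1, 0,0,-0.9,0,0,0,1, 0,0,-0.9,0,0,0,1, 0,0,-0.9,0,0,0,1, 0,0,-0.9,0,0,0,1, 0,0,-0.6,0,0,0,1, 0.1,-0.3,0,0,0,0,1, 0.2,-0.6,0,0,0,0,1, 0.25,-0.78,0,0,0,0,1, 0.25,-0.78,0,0,0,0,1, 0.25,-0.78,0,0,0,0,1, 0.25,-0.78,0,0,0,0,1]'
python3 -m pendant '[0.25,-0.78,0,0,0,0,1, 0.25,-0.78,0,0,0,0,1, 0.25,-0.78,0,0,0,0,1, 0.25,-0.78,0,0,0,0,1, 0.25,-0.78,0,0,0,0,1, 0.25,-0.78,0,0,0,0,1, 0.25,-0.78,0,0,0,0,1, 0.25,-0.78,0,0,0,0,1, 0.25,-0.78,0,0,0,0,1, 0.18,-0.6,0,0,0,0,1, 0,0,0,0,0,0.85,1, 0,0,0,0,0,0.82,1]'
python3 -m pendant '[0,0,0,0,0,0,1, 0,0,0,0,0,0,1]'
```

```text
time: 23.55
tool_pos: [455.5, -175.8, 217.0]
tcp_rot: [-3.139, 0.003, 0.101]
contact_force: [0.0, -0.3, -6.3]
grip_width: 39.9
finger_force: 30.0
time: 24.75
tool_pos: [504.3, 58.3, 216.8]
tcp_rot: [-3.141, 0.004, -0.016]
contact_force: [1.0, -0.6, -6.0]
grip_width: 39.7
finger_force: 30.0
time: 24.95
tool_pos: [504.9, 57.2, 217.8]
tcp_rot: [-3.141, 0.003, -0.014]
contact_force: [0.1, 0.1, -6.7]
grip_width: 39.8
finger_force: 30.0
```

```bash
python3 -m pendant '[0.07,0.02,0.5,0,0,0,1, 0,0,0.6,0,0,0,1, 0,0,0.6,0,0,0,1, 0,0,0.6,0,0,0,1, 0,0,0.5,0,0,0,1, 0,0,0.2,0,0,0,1, 0,0,0,0,0,0,1, 0,0,0,0,0,0,1]'
python3 - <<'E'
from h import *
a=capture('side'); b=capture('top')
c=cv2.resize(a[150:225,240:340,::-1],None,fx=7,fy=7,interpolation=2)
cv2.imwrite('pics/s6.png',c)
E
```

```text
time: 25.75
tool_pos: [508.3, 56.1, 129.7]
tcp_rot: [-3.141, -0.001, -0.015]
contact_force: [-0.7, 0.6, -6.0]
grip_width: 39.8
finger_force: 30.0
```

View pics/s6.png

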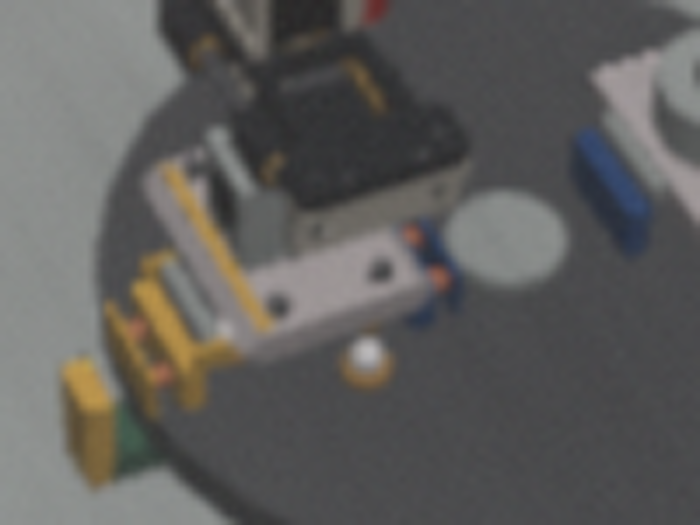

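The side crop shows the plate above the nest with its edges parallel to it and the stripe towards the yellow claw and mark, as wanted. I'll lower it gradually while watching the force.

```bash
python3 -m pendant '[-0.03,0,0.2,0,0,0,1, 0,0,0.2,0,0,0,1, 0,0,0,0,0,0,1, 0,0,0,0,0,0,1]'
python3 -m pendant '[0,0,0.1,0,0,0,1, 0,0,0.1,0,0,0,1, 0,0,0,0,0,0,1, 0,0,0,0,0,0,1]'
```

```text
time: 26.25
tool_pos: [506.9, 56.2, 117.0]
tcp_rot: [-3.141, 0.001, -0.015]
contact_force: [0.3, 0.5, -6.8]
grip_width: 40.0
finger_force: 30.0
time: 26.65
tool_pos: [507.9, 56.2, 112.2]
tcp_rot: [3.142, -0.002, -0.015]
contact_force: [-0.6, -0.4, 4.4]
grip_width: 40.3
finger_force: 30.0
```

```bash
python3 -m pendant '[0,0,0.1,0,0,0,1, 0,0,0.1,0,0,0,1, 0,0,0,0,0,0,1, 0,0,0,0,0,0,1]'
python3 -m pendant '[0,0,0.1,0,0,0,1, 0,0,0,0,0,0,1, 0,0,0,0,0,0,1]'
```

```text
time: 27.05
tool_pos: [506.5, 56.2, 104.4]
tcp_rot: [-3.141, 0.002, -0.015]
contact_force: [0.8, -0.1, -8.4]
grip_width: 40.0
finger_force: 30.0
time: 27.35
tool_pos: [506.5, 56.1, 101.0]
tcp_rot: [-3.141, 0.002, -0.016]
contact_force: [2.0, -0.7, -19.7]
grip_width: 40.0
finger_force: 30.0
```

```bash
python3 -m pendant '[0,0,0.05,0,0,0,1, 0,0,0.05,0,0,0,1, 0,0,0,0,0,0,1, 0,0,0,0,0,0,1]'
```

```text
time: 27.75
tool_pos: [507.2, 55.8, 100.2]
tcp_rot: [3.141, -0.001, -0.015]
contact_force: [-3.4, -3.9, 4.2]
grip_width: 39.5
finger_force: 30.0
```

```bash
python3 -m pendant '[0,0,0.05,0,0,0,1, 0,0,0,0,0,0,1, 0,0,0,0,0,0,1]'
python3 -m pendant '[0,0,0,0,0,0,0.4, 0,0,0,0,0,0,-0.2, 0,0,0,0,0,0,-0.5, 0,0,0,0,0,0,-1, 0,0,0,0,0,0,-1, 0,0,0,0,0,0,-1, 0,0,-0.5,0,0,0,-1, 0,0,-0.8,0,0,0,-1, 0,0,-1,0,0,0,-1, 0,0,-1,0,0,0,-1, 0,0,-1,0,0,0,-1]'
python3 -m pendant '[-0.8,0,0,0,0,0,-1, -0.8,0,0,0,0,0,-1, -0.8,0,0,0,0,0,-1, -0.8,0,0,0,0,0,-1, 0,0,0,0,0,0,-1, 0,0,0,0,0,0,-1]'
python3 - <<'E'
from h import *
M=camera_model('wrist'); a=capture('wrist'); s=capture('side')
for t in('part_top','plate'):
  for r in pinpoint('wrist',t)[:2]: print(t,np.round(r['location'],1),round(r['score'],2),atz('wrist',r['location'],{'part_top':137.3,'plate':61.3}[t],M).round(1))
c1=a[0:240,140:420,::-1]; c2=cv2.resize(s[150:225,240:340,::-1],None,fx=4.5,fy=4.5,interpolation=2)
c1=cv2.resize(c1,(350,300)); c2=cv2.resize(c2,(400,300)); cv2.imwrite('pics/f7.png',np.hstack([c1,c2]))
E
```

```text
time: 28.05
tool_pos: [507.3, 55.8, 100.0]
tcp_rot: [3.141, -0.002, -0.015]
contact_force: [-6.9, -4.0, 17.2]
grip_width: 39.8
finger_force: 30.0
time: 29.15
tool_pos: [506.9, 56.2, 227.8]
tcp_rot: [-3.141, 0.0, -0.015]
contact_force: [0.8, 0.4, 0.3]
grip_width: 92.2
finger_force: 0.0
time: 29.75
tool_pos: [411.4, 57.7, 227.1]
tcp_rot: [-3.141, -0.001, -0.015]
contact_force: [0.7, -0.1, 0.1]
grip_width: 91.6
finger_force: 0.0
part_top [273.6  84.9] 0.75 [506.1  58.4 137.3]
plate [276.   91.6] 0.9 [506.   56.5  61.3]
```

View pics/f7.png

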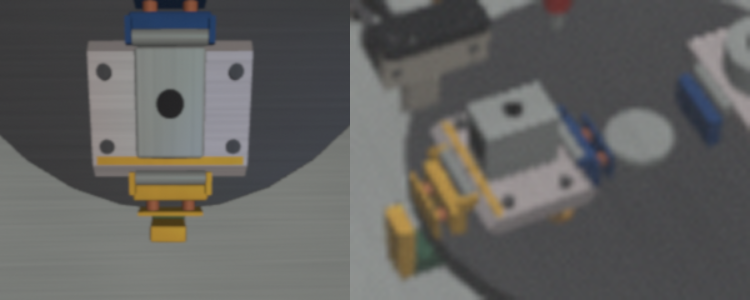

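The final view shows the plate level between both rollers, with the stripe, claw and mark in line and the gripper clear. The nest is centred on the mark. Handing in.

```bash
python3 -c "
from plant import *
print(close_job())"
```

```text
the job is handed in; nothing more can be done
None
```

I turned the empty nest to the loading mark (about 0.5° off by camera), pressed the plate home on the three balls with its stripe towards the mark, let go, and handed the job in at about 30 s; no verdict came back.

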